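# Discard the orange-capped sample jar down the chute

### The job

On the raised white ledge of the discard station stand three square sample jars. Push the one with the orange cap along the ledge and over its edge so that it drops down the chute and comes to rest in the blue tray at the bottom; do not lift it. Leave the green-capped and the blue-capped jar standing where they are.

Things in the scene. Friction and masses are not known exactly. Their poses are not given: they have to be found in the camera images.
- discard_station: Fixed: level white ledge 130 mm above the bench, then a steep metal chute into a blue tray (70 mm walls). Origin on the bench under the middle of the ledge's edge; +x points over the edge to the tray (push this way; mostly away from the robot), +y along the edge, z up. Ledge: x -160 to 0, y -200 to 200 mm, no rim. Chute as long as the edge, nothing above ledge height; tray ends at x 200 mm.
- jar_orange: Jar to discard: closed square white plastic jar 42 x 42 mm with a round orange cap 34 mm across; 60 mm high in all (body 44, cap 16), 40 to 85 g, loose. Stands upright on the ledge, its middle 65 to 100 mm back from the edge, sides within 0.2 rad of the station's axes. Origin at its middle, 30 mm above its underside; z up, x and y square to its sides.
- jar_green: Jar to leave alone: same jar, green cap, on the same ledge. The three stand side by side along the ledge in any order, middles about 115 mm apart (at least 95 mm). Origin at its middle, 30 mm above its underside.
- jar_blue: Jar to leave alone: same jar, blue cap, on the same ledge. Origin at its middle, 30 mm above its underside.
Things that resemble listed ones, but are neither listed nor needed, are in the scene too. Leave any brown or pink look-alike of the jar_orange alone.

How it is judged:
At the end, for the whole second after the job is handed in: The orange-capped jar lies still in the tray, any way up: its middle 10 to 200 mm beyond the ledge's edge, between the end walls, under 75 mm above the bench, slower than 0.03 m/s. The green- and blue-capped jars stand upright (within 0.17 rad) within 20 mm of where they began (x of jar_orange in the frame of discard_station between 0.01 and 0.2 m and y of jar_orange in the frame of discard_station between -0.2 and 0.2 m and height (world z) of jar_orange below 0.075 m and linear speed of jar_orange below 0.03 m/s and distance of each of jar_green, jar_blue from where it was at the start of the episode below 0.02 m and angle between each of jar_green, jar_blue's own z axis and vertical below 0.17 rad); the robot touches nothing.
It fails at once if the orange-capped jar is lifted: its middle rises more than 30 mm above where it stood on the ledge (height (world z) of jar_orange above 0.19 m).
It fails at once if the green-capped or blue-capped jar is moved more than 20 mm or tipped more than 0.35 rad (distance of any of jar_green, jar_blue from where it was at the start of the episode above 0.02 m or angle between any of jar_green, jar_blue's own z axis and vertical above 0.35 rad).
It also fails if it takes over 29 s, if anything falls off the work surface, if the arm or the gripper's body presses on something with over 40 N, if the wrist force passes 120 N, or if a joint passes its speed limit or range.

### The arm

A 7-joint arm with a two-finger parallel gripper is mounted at the origin on the work surface. World frame = base frame: x ahead of the robot, y to its left, z up, the work surface at z = 0. Lengths are in m, angles in rad, forces in N, time in s.
With the tool pointing down it reaches from about 0.4 to 0.85 m from the base axis. Payload 4.5 kg.
Tool frame: the origin (TCP) lies midway between the tips of the shut fingers; the grasp point (between the pads) lies 19 mm behind it; z points along the fingers, y is the line along which they close (so a half turn about z gives the same grasp; the last joint's range is limited). The gripper opens to 85 mm and grips with 20 to 120 N. Pads are 22 mm wide; open, the fingers measure 114 mm over their backs; the gripper's body (76 mm by 85 mm) begins 54 mm behind the grasp point. The pads swing forward as they close: fully open they stand 13 mm farther back than shut.
Start: joints at [1.186, 0.689, -0.195, 1.565, 0.157, 0.902, -0.215], TCP at [0.254, -0.571, 0.205] pointing down, gripper open.
Joint ranges: [-3.01, 3.01], [-0.46, 2.08], [-1.47, 1.51], [0.13, 2.56], [-1, 4.14], [0.04, 2.09], [-2.66, 2.66]. Speed limits (rad/s): [2.57, 2.57, 3.14, 3.14, 3.14, 3.14, 3.14].

### API

Orientations are given as a 3x3 rotation matrix whose columns are the frame's x, y, z axes.
In Python, from workcell import * gives the robot as it stands.
- The arm moves only by the tool servo_tool, never from a script. Its arguments are lists of equal length, an entry for each row: "offset": the shift along the tool's x, y, z scaled (see below), a list of three; "yaw": the turn about the tool's z scaled (see below). A call has 1 to 10 rows; each row shifts and turns the commanded pose from where the row before left it, along the tool's axes as they then stand; what a row does not reach is not made up. The controller multiplies each number of a shift by 0.025 m and each number of a turn by 0.08 rad. A row lasts 1/12 s, in which the tool goes at most 41.7 mm and 7.16 degrees, less where a joint would pass 70% of its speed; a pose out of reach is approached as far as the arm can. A call with a number of a shift or a turn outside -1 to 1 is refused whole. A call with a gripper value outside its range is refused whole. "gripper" is the closure, from -1 (fully open) to 1 (shut), so that 0 is half open, set as the call begins (left out, the last holds). The fingers move at their own pace and stop on an object; "squeeze" is the grip in N (left out, the last holds). Time passes only in rows, so rows that do not move let the fingers close. It gives the time, the measured TCP pose, the force, the opening and the grip force at its end, in the units of the state.
- read_state(): the state, without advancing time (a new reading comes with each control period).
- get_image(name): name is "scene" or "top" or "wrist"; returns the picture (384x512x3 uint8, blue, green, red); there is no depth.
- calibration(name): a dict with "fx", "fy", "cx", "cy" (pixels), "origin" and "attitude" of the camera in the world; the wrist camera has in their place "mount" (4x4, takes a point from camera to tool coordinates, whose origin is the TCP and whose axes are the flange's). Camera axes: x right, y down, z forward; pixel columns grow to the right and rows downward; lengths in m; the calibration is good to about 2 mm. The wrist camera is an equidistant fisheye: a pixel r from the principal point sees the ray r / f radians off the axis. A picture is of the moment at which its call begins: read the wrist's pose just before it. calibration takes no time and is no camera call.
- sign_off(): hands the job in; it is judged then, once.
The state is a dict: "clock": time; "q": joint angles; "qd": joint speeds; "joint_torque": joint torques, N m; "tcp_pos": TCP position; "tcp_rot": TCP orientation; "contact_force": force on the tool from outside, world axes, zero at the start; "ft_torque": the same for the moment, N m; "gripper_width": opening from 0.0 (shut) to 1.0 (fully open); "grasp_force": force on a finger pad.
Only numpy, scipy, OpenCV 4.12 (cv2) and the standard library are available. Lean on these libraries where they do the work, as an engineer would, in place of code of your own. Each camera call takes 0.05 s, during which the arm holds its last target. There are 200 camera calls.

## Working session

There is one attempt and no reset: what is moved stays moved. The work goes in short steps, Python scripts to look and compute and a tool call to move; the robot and the scene stay as the last step left them, time stands still between calls to the robot, and variables do not carry over. Pictures are saved under pics/ and viewed, at most 10 in all, crops included, and the job is handed in when it is done.

Besides the shell and the picture viewer there is one more tool, called after "Request:" as name(argument=value, ...) on one line, values as JSON. servo_tool: Moves the arm, as the interface text tells. Shifts and turns lie within -1 to 1; 1 stands for 0.025 m of shift or 0.08 rad of turn. Its arguments: {"type":"object","properties":{"offset":{"type":"array","items":{"type":"array","items":{"type":"number"}}},"yaw":{"type":"array","items":{"type":"number"}},"gripper":{"type":"number"},"squeeze":{"type":"number"}},"required":["offset","yaw"]}

```bash
mkdir -p pics
python3 - <<'E'
from workcell import *
import cv2
for n in("scene","top"):
    cv2.imwrite(f"pics/{n}0.png",get_image(n)); print(n,calibration(n))
s=read_state();print(s["clock"],s["tcp_pos"],s["tcp_rot"],s["gripper_width"])
E
```

```text
scene {'fx': 478.42378185902305, 'fy': 478.42378185902305, 'cx': 252.71442093666454, 'cy': 177.54190431735577, 'origin': array([ 0.80074705, -0.3334814 ,  0.82108582]), 'attitude': array([[ 0.81182726,  0.46086051, -0.35853046],
       [ 0.58366293, -0.657914  ,  0.47590626],
       [-0.01655581, -0.59561461, -0.80309971]])}
top {'fx': 384.5957637185732, 'fy': 384.5957637185732, 'cx': 258.6652102866588, 'cy': 195.74438928161516, 'origin': array([0.38423721, 0.07537098, 0.84887245]), 'attitude': array([[ 0.02640831, -0.98548467,  0.16769787],
       [-0.99954474, -0.02847995, -0.00996   ],
       [ 0.01459146, -0.1673585 , -0.98578812]])}
0.1 [ 0.25387392 -0.57042152  0.20426853] [[ 9.13536509e-01  4.06755998e-01 -7.76974473e-04]
 [ 4.06756724e-01 -9.13535352e-01  1.45890436e-03]
 [-1.16375547e-04 -1.64880199e-03 -9.99998634e-01]] 0.9995382721260127
```

View pics/top0.png

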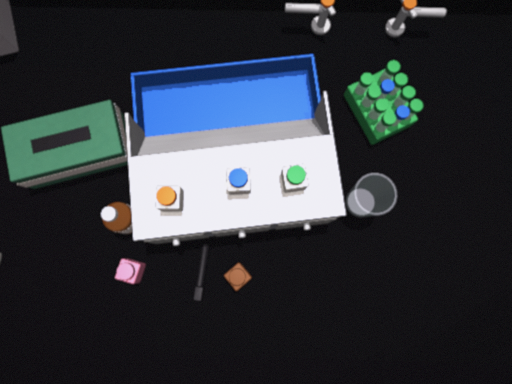

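View pics/scene0.png

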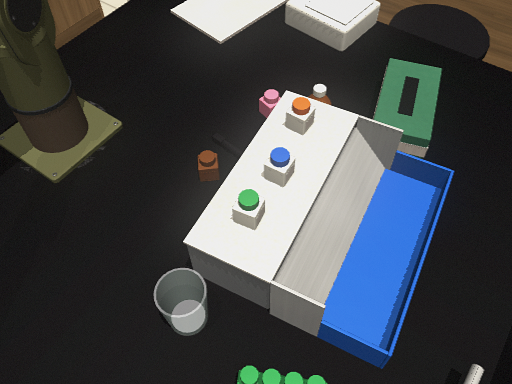

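The candidates are orange (top 166,196; scene 301,106), brown (237,276) and pink (130,271). Only the orange-capped white jar stands on the ledge with the blue and green ones, so it is the one meant. I'll confirm that in a crop.

```bash
cat > h.py <<'E'
from workcell import *
import cv2,numpy as np
def ray(n,u,v,z):
    c=calibration(n);d=np.array(c["attitude"])@[(u-c["cx"])/c["fx"],(v-c["cy"])/c["fy"],1]
    o=c["origin"];return o+d*(z-o[2])/d[2]
E
python3 - <<'E'
from h import *
im=cv2.imread("pics/top0.png")
cv2.imwrite("pics/c.png",cv2.resize(im[130:250,90:350],None,fx=3,fy=3,interpolation=cv2.INTER_CUBIC))
for n,p in dict(o=(166,196),b=(238,178),g=(296,175)).items(): print(n,ray("top",*p,.19))
for n,p in dict(o=(301,105),b=(280,156),g=(248,199)).items(): print(n,ray("scene",*p,.19))
for p in [(127,153),(335,137),(134,238),(343,216)]: print(p,ray("top",*p,.13))
for p in [(287,92),(358,117),(187,242),(272,283)]: print(p,ray("scene",*p,.13))
E
```

```text
o [0.49123745 0.22910103 0.19      ]
b [0.52676584 0.10570246 0.19      ]
g [0.53516141 0.00413315 0.19      ]
o [0.49470427 0.22703825 0.19      ]
b [0.53037535 0.10402388 0.19      ]
g [0.53766376 0.0017025  0.19      ]
(127, 153) [0.58254424 0.32337701 0.13      ]
(335, 137) [ 0.62713218 -0.07781568  0.13      ]
(134, 238) [0.42047799 0.29690232 0.13      ]
(343, 216) [ 0.47239994 -0.09186883  0.13      ]
(287, 92) [0.42167119 0.29578191 0.13      ]
(358, 117) [0.57567429 0.31625067 0.13      ]
(187, 242) [ 0.48076543 -0.09260516  0.13      ]
(272, 283) [ 0.63503076 -0.07154173  0.13      ]
```

View pics/c.png

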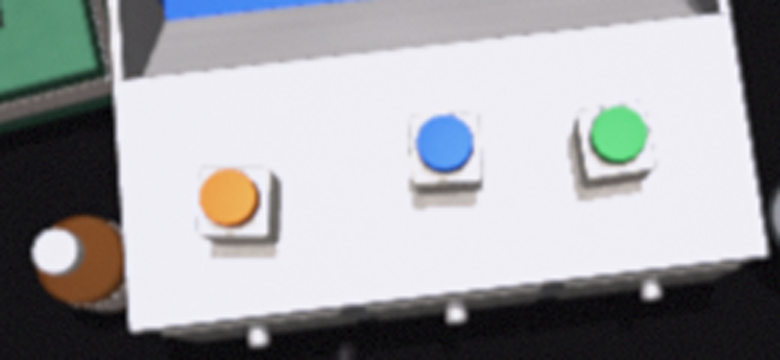

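The crop confirms the orange-capped white jar, at crop (230,197). Nothing stands between it and the edge. The station's yaw is about 0.135, the edge's middle is at (0.605, 0.122), and the jar is at station (-0.097, 0.120). I'll push with the two fingers about 20 mm apart.

Request:
servo_tool(offset=[[0,0,-0.65],[0,0,-0.65],[0,0,-0.65],[0,0,-0.65],[0.7,-0.97,0],[0.7,-0.97,0],[0.7,-0.97,0],[0.7,-0.97,0],[0.7,-0.97,0],[0.7,-0.97,0]], yaw=[0.89,0.89,0.89,0.89,0,0,0,0,0,0], gripper=0.55)

```text
clock: 0.93
tcp_pos: [0.339, -0.4112, 0.2697]
tcp_rot: [[0.991, 0.133, -0.001], [0.133, -0.991, 0.001], [-0.0, -0.001, -1.0]]
contact_force: [-0.6, -0.4, -0.4]
gripper_width: 0.23
grasp_force: 0.0
```

Request:
servo_tool(offset=[[0.7,-0.97,0],[0.7,-0.97,0],[0.7,-0.97,0],[0.7,-0.97,0],[0.7,-0.97,0],[0.7,-0.97,0],[0.7,-0.97,0],[0.7,-0.97,0],[0,0,0],[0,0,0]], yaw=[0,0,0,0,0,0,0,0,0,0])

```text
clock: 1.77
tcp_pos: [0.4523, -0.1998, 0.2698]
tcp_rot: [[0.99, 0.138, -0.0], [0.138, -0.99, 0.001], [-0.0, -0.001, -1.0]]
contact_force: [-0.4, -1.4, 0.1]
gripper_width: 0.224
grasp_force: 0.0
```

Request:
servo_tool(offset=[[0.09,-0.93,0],[0.09,-0.93,0],[0.09,-0.93,0],[0.09,-0.93,0],[0.09,-0.93,0],[0.09,-0.93,0],[0.09,-0.93,0],[0.09,-0.93,0],[0.09,-0.93,0],[0.09,-0.93,0]], yaw=[0,0,0,0,0,0,0,0,0,0])

```text
clock: 2.6
tcp_pos: [0.4425, 0.031, 0.2699]
tcp_rot: [[0.991, 0.131, -0.0], [0.131, -0.991, -0.001], [-0.001, 0.001, -1.0]]
contact_force: [-0.4, 0.2, 0.1]
gripper_width: 0.228
grasp_force: 0.0
```

Request:
servo_tool(offset=[[0.09,-0.93,0],[0.09,-0.93,0],[0.09,-0.93,0],[0.09,-0.93,0],[0.09,-0.93,0],[0.09,-0.93,0],[0.09,-0.93,0],[0.09,-0.93,0],[0,0,0],[0,0,0]], yaw=[0,0,0,0,0,0,0,0,0,0])

```text
clock: 3.43
tcp_pos: [0.436, 0.2181, 0.2697]
tcp_rot: [[0.991, 0.134, -0.0], [0.134, -0.991, -0.001], [-0.0, 0.001, -1.0]]
contact_force: [0.5, -0.5, -0.6]
gripper_width: 0.23
grasp_force: 0.0
```

Run:
```python
from h import *
cv2.imwrite("pics/w1.png",get_image("wrist"));t=get_image("top")[130:250,90:350]
cv2.imwrite("pics/t1.png",cv2.resize(t,None,fx=3,fy=3))
print(read_state()["tcp_pos"],calibration("wrist"))
```

```text
[0.43616479 0.21615973 0.26967756] {'fx': 297.3186396354542, 'fy': 297.3186396354542, 'cx': 258.91118002900885, 'cy': 192.71698011806598, 'mount': array([[ 4.27189626e-04, -9.61387849e-01, -2.75196696e-01,
         6.97750978e-02],
       [ 9.99999709e-01,  5.84780065e-04, -4.90597992e-04,
         5.32794384e-05],
       [ 6.32584490e-04, -2.75196407e-01,  9.61387819e-01,
        -1.67833647e-01],
       [ 0.00000000e+00,  0.00000000e+00,  0.00000000e+00,
         1.00000000e+00]])}
```

View pics/w1.png

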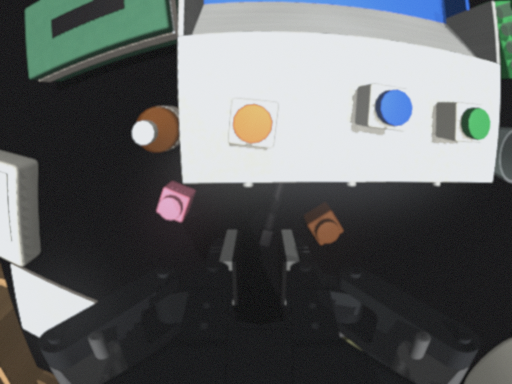

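View pics/t1.png

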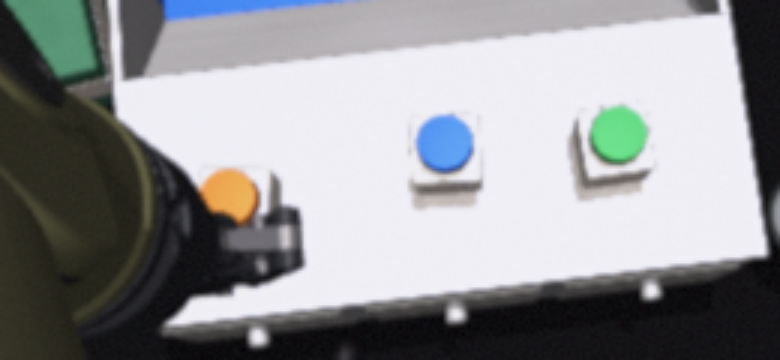

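The wrist picture shows the orange cap at (252,123), which puts it at tool x +59 mm, y -6 mm. The fingers hang centred at column 259, behind the jar and clear of it. The top crop shows the same, with blue and green untouched. Next I descend.

Request:
servo_tool(offset=[[0,-0.12,0.65],[0,-0.12,0.65],[0,0,0.65],[0,0,0.65],[0,0,0.65],[0,0,0.65],[0,0,0.6],[0,0,0.5],[0,0,0],[0,0,0]], yaw=[0,0,0,0,0,0,0,0,0,0])

```text
clock: 4.37
tcp_pos: [0.4352, 0.2225, 0.1448]
tcp_rot: [[0.991, 0.131, -0.001], [0.131, -0.991, -0.002], [-0.001, 0.002, -1.0]]
contact_force: [-0.0, 0.3, 0.4]
gripper_width: 0.225
grasp_force: 0.0
```

Request:
servo_tool(offset=[[0.2,0,0],[0.2,0,0],[0.2,0,0],[0.2,0,0],[0.2,0,0],[0.2,0,0],[0.2,0,0],[0.2,0,0],[0.2,0,0],[0.2,0,0]], yaw=[0,0,0,0,0,0,0,0,0,0])

```text
clock: 5.2
tcp_pos: [0.4849, 0.2311, 0.145]
tcp_rot: [[0.991, 0.134, -0.0], [0.134, -0.991, -0.0], [-0.0, 0.0, -1.0]]
contact_force: [-1.3, -0.3, 2.9]
gripper_width: 0.222
grasp_force: 1.7
```

Run:
```python
from h import *
cv2.imwrite("pics/w2.png",get_image("wrist"))
```

```text
(no output)
```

View pics/w2.png

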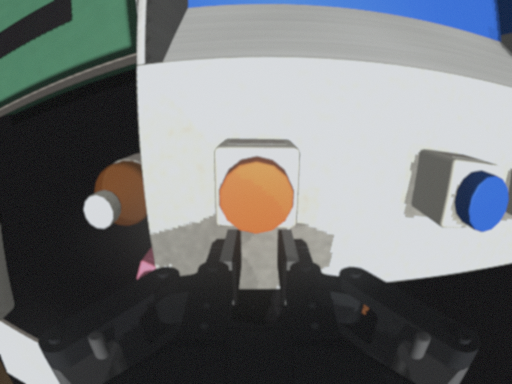

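The jar, cap at (256,195), sits square and centred against both fingers, and blue is far to the right. I'll go on pushing.

Request:
servo_tool(offset=[[0.24,0,0],[0.24,0,0],[0.24,0,0],[0.24,0,0],[0.24,0,0],[0.24,0,0],[0.24,0,0],[0.24,0,0],[0.24,0,0],[0.24,0,0]], yaw=[0,0,0,0,0,0,0,0,0,0])

```text
clock: 6.08
tcp_pos: [0.5447, 0.2391, 0.145]
tcp_rot: [[0.991, 0.134, 0.0], [0.134, -0.991, -0.0], [0.0, 0.0, -1.0]]
contact_force: [-2.4, -0.5, 3.9]
gripper_width: 0.217
grasp_force: 2.1
```

Request:
servo_tool(offset=[[0.24,0,0],[0.24,0,0],[0.24,0,0],[0.24,0,0],[0.24,0,0],[0.24,0,0],[0.24,0,0],[0.24,0,0],[0,0,0],[0,0,0]], yaw=[0,0,0,0,0,0,0,0,0,0])

```text
clock: 6.92
tcp_pos: [0.5918, 0.2454, 0.1448]
tcp_rot: [[0.991, 0.133, -0.0], [0.133, -0.991, -0.0], [-0.0, 0.0, -1.0]]
contact_force: [0.0, -0.5, -0.1]
gripper_width: 0.228
grasp_force: 0.0
```

Request:
servo_tool(offset=[[0,0,-0.5],[0,0,-0.8],[0,0,-0.8],[0,0,-0.8],[0,0,-0.8],[-0.8,0,-0.8],[-0.8,0,0],[-0.8,0,0],[-0.8,0,0],[0,0,0]], yaw=[0,0,0,0,0,0,0,0,0,0])

```text
clock: 7.75
tcp_pos: [0.5076, 0.2344, 0.2577]
tcp_rot: [[0.991, 0.136, -0.004], [0.136, -0.991, -0.001], [-0.004, 0.001, -1.0]]
contact_force: [-0.5, 0.0, -0.3]
gripper_width: 0.227
grasp_force: 0.0
```

Run:
```python
from h import *
cv2.imwrite("pics/s3.png",get_image("scene"))
```

```text
(no output)
```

View pics/s3.png

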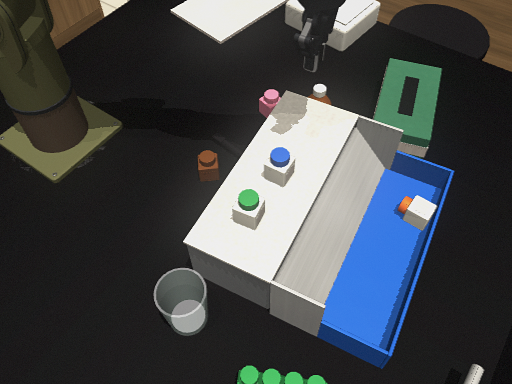

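The orange jar lies in the tray at (418,210). Blue (280,165) and green (249,208) stand where they began, and the gripper is clear. I'll let things settle for a moment, then hand in.

Request:
servo_tool(offset=[[0,0,0],[0,0,0],[0,0,0],[0,0,0],[0,0,0],[0,0,0],[0,0,0],[0,0,0],[0,0,0],[0,0,0]], yaw=[0,0,0,0,0,0,0,0,0,0])

```text
clock: 8.63
tcp_pos: [0.5124, 0.2347, 0.2575]
tcp_rot: [[0.991, 0.134, 0.0], [0.134, -0.991, -0.0], [0.0, 0.0, -1.0]]
contact_force: [-0.1, 0.1, 0.4]
gripper_width: 0.224
grasp_force: 0.0
```

Run:
```python
from h import *
a=cv2.imread("pics/s3.png");b=get_image("scene")
print("diff",cv2.absdiff(a,b)[150:350,320:455].max(), ray("scene",418,210,.03))
print(sign_off())
```

```text
diff 13 [0.75715652 0.25610055 0.03      ]
the job is handed in; nothing more can be done
None
```

The orange-capped jar was pushed over the edge and lies still in the blue tray; the green and blue jars look unmoved, and the job was handed in at about 9 s (no verdict was returned).

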